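# Change the ball chute over to its other tray

## Task

Three steel balls wait behind the sliding stop of the bench chute, and the seesaw gate below them still leans to one side. With the fingertips, press the gate's raised end down until it rocks over and rests fully on the other side; then push the sliding stop across so that all three balls run down that newly chosen chute into its tray, and push the stop back until it is fully shut again. Let the balls run by themselves (do not touch or lift them), and leave the trays and everything else on the bench where they are.

Things in the scene. Friction and masses are not known exactly. Their poses are not given: they have to be found in the camera images.
- diverter: The bench chute: fixed grey sheet-metal and aluminium unit, 235 x 264 mm, 200 mm high. Origin on the bench under the gate's pivot. Own x points away from the operator to the infeed (unit yaw within 0.25 rad), y left. The infeed trough comes down from the back at y = 0 onto the middle of the gate; two outlets (floors at y = +-106 mm) run to the front, each into a tray.
- gate (a joint): Seesaw gate, a steel channel 160 mm long in y, hinged in its middle on an x axis 118 mm above the bench. Radians: +0.25 = left (+y) end down on its buffer, feeds the left outlet; -0.25 = right end down, feeds the right. Overbalances: a dark tumbler weight at its front middle (top 50 mm over the pivot) makes it fall to whichever side it is past level. Under 1 N moves it.
- gate_left_pad (a point): Centre of the top of the gate's left thumb flange, a flat steel tongue 40 (y) x 36 (x) mm folded out to the front: 43 mm before and 60 mm left of the pivot, about 170 mm above the bench when raised, 140 mm when down. Pressing the raised flange down about 30 mm rocks the gate over. The tumbler weight is 41 mm to its right.
- gate_right_pad (a point): Centre of the top of the gate's right thumb flange, the mirror image of the left one (60 mm right of the pivot). Free air under and in front of it.
- stop (a joint): Sliding stop: steel plate across the infeed 78 mm behind the pivot. Metres: 0 = shut (holds the balls back), grows as the plate slides to the left (+y) to 0.036 = fully open (the gap to the right of its tongue stands over the trough). Stays where it is left; about 1.5 N moves it.
- stop_left_tab (a point): Centre of the outer (left, +y) face of the stop's left end tab: upright tab 32 (x) x 34 (z) mm, 3 mm thick, centre 178 mm above the bench. 46 mm left of the trough's middle when shut, 82 mm when open. Push it to the right (-y of the unit) to shut the stop. Free space outside it; the trough's guide posts reach 26 mm from the middle.
- stop_right_tab (a point): Centre of the outer (right, -y) face of the stop's right end tab, same size and height as the left one. 82 mm right of the trough's middle when shut, 46 mm when open. Push it to the left (+y of the unit) to open the stop. Free space outside it.
- left_tray: Loose black open tray 94 x 120 x 40 mm, walls 3 mm, in front of the left outlet. Origin: centre of its underside; y along its 120 mm side.
- right_tray: Loose black open tray, the same as the left one, in front of the right outlet. Origin: centre of its underside.
- ball_1_center (a point): Centre of the first ball in the queue (next to the stop). Steel, 20 mm diameter, about 33 g. When the stop opens, the three balls run out by themselves and lie in a tray about 2 to 3 s later.
- ball_2_center (a point): Centre of the second ball in the queue, 20 mm diameter.
- ball_3_center (a point): Centre of the third (rearmost) ball in the queue, 20 mm diameter.
- ball_1: The first steel ball (origin on its surface, turns as it rolls).
- ball_2: The second steel ball (origin on its surface, turns as it rolls).
- ball_3: The third steel ball (origin on its surface, turns as it rolls).
- hex_key: Bystander: small L-shaped hex key, 30 x 102 x 5 mm, lying between the two trays.
- grease_pot: Bystander: red pot with white lid, 65 mm across, 44 mm high, beside the chute on its left.
- bit_case: Bystander: flat bit case 69 x 110 x 23 mm near the right edge of the bench.
- nut_driver: Bystander: nut driver with blue handle, 135 mm long, 20 mm thick, lying left of the chute.
- tape_roll: Bystander: black tape roll 58 mm across, 19 mm high, at the front left.

How it is judged:
By the outcome, as a careful person would: the job done as asked, in the order asked, and still so for the second after the job is handed in, with the robot touching nothing.
It also fails if it takes over 51 s, if anything falls off the work surface, if the arm or the gripper's body presses on something with over 40 N, if the wrist force passes 120 N, or if a joint passes its speed limit or range.

## Robot

A 6-joint arm with a two-finger parallel gripper is mounted at the origin on a cart in front of the work surface, level with it; the furniture and walls round the work are solid. World frame = base frame: x ahead of the robot, y to its left, z up, the work surface at z = 0. Lengths are in mm, angles in rad, forces in N, time in s.
With the tool pointing down it reaches from about 275 to 750 mm from the base axis. Payload 10.2 kg.
Tool frame: the origin (TCP) lies between the finger pads; the fingertips stand 17 mm ahead of it and the grasp point (between the pads) lies 2 mm behind it; z points along the fingers, y is the line along which they close (so a half turn about z gives the same grasp; the last joint's range is limited). The gripper opens to 85 mm and grips with 20 to 120 N. Pads are 22 mm wide; open, the fingers measure 114 mm over their backs; the gripper's body (76 mm by 85 mm) begins 54 mm behind the grasp point. The pads swing forward as they close: fully open they stand 13 mm farther back than shut.
Start: joints at [-1.443, 0.313, 1.498, -0, 1.331, -0.223], TCP at [180.403, -493.037, 248.294] pointing down, gripper open.
Joint ranges: [-2.94, 2.94], [-0.97, 2.17], [0.19, 2.56], [-1.23, 4.37], [0.02, 3.11], [-2.88, 2.88]. Speed limits (rad/s): [2.39, 2.39, 3.01, 3.14, 3.14, 3.14].

## Interface

Orientations are given as a unit quaternion [w, x, y, z].
In Python, from rig import * gives the robot as it stands.
- The arm moves only by the tool step_arm, never from a script. Its argument "commands" is text: rows parted by semicolons, each of 7 numbers parted by spaces: the opening, from 0 (shut) to 1 (fully open), then the shift along the tool's x, y, z in cm, then the turn, a rotation vector about the tool's x, y, z in rad. In form: hand x y z rx ry rz; .... A call has 1 to 20 rows; each row is the pose to reach, as a shift and turn from the pose commanded when the call began, along the tool's axes at that moment; what a row does not reach only later rows make up. A row lasts 1/12 s, in which the tool goes at most 41.7 mm and 7.16 degrees, less where a joint would pass 70% of its speed; a pose out of reach is approached as far as the arm can. A call with a gripper value outside its range is refused whole. The fingers move at their own pace and stop on an object; "newtons" is the grip in N (left out, the last holds). Time passes only in rows, so rows that repeat a pose let the fingers close. It gives the time, the measured TCP pose, the force, the opening and the grip force at its end, in the units of the state.
- sense(): the state, without advancing time (a new reading comes with each control period).
- capture(name): name is "scene" or "top" or "wrist"; returns the picture (480x640x3 uint8, red, green, blue); there is no depth.
- camera_model(name): a dict with "mtx" (3x3 intrinsics, pixels), "eye" and "rotation" of the camera in the world. Camera axes: x right, y down, z forward; pixel columns grow to the right and rows downward; lengths in mm; the calibration is good to about 2 mm. A picture is of the moment at which its call begins: read the wrist's pose just before it. camera_model takes no time and is no camera call; for the wrist camera it gives the pose at the moment of the call.
- finish_job(): hands the job in; it is judged then, once.
Trained networks look in the newest picture that a camera, given by its name, has taken for a name from the list of things; names that differ only in an ending like _2 or _b are one class to them, and where a whole thing is asked for, a point or a joint stands for the part that bears it (a point fixed in the world has none). Each returns a list of dicts, best first, with "score" (0 to 1); they miss things now and then, are a little off and sometimes report something else, mostly with a low value. They report only what shows in the picture. A call takes as long as a camera call.
- search_frame(camera, label): "rect" ([centre column, centre row, width, height] in pixels, round what is visible of it).
- trace(camera, label): "mask" (480x640 bool, what is visible of it) and "rect" ([centre column, centre row, width, height] in pixels, round what is visible of it).
- spot_point(camera, label): "xy" ([column, row] in pixels: a listed point, or the origin of a listed thing).
The state is a dict: "time_s": time; "joints": joint angles; "dq": joint speeds; "tau": joint torques, N m; "eef_pos": TCP position; "ee_rot": TCP orientation; "force": force on the tool from outside, world axes, zero at the start; "wrist_torque": the same for the moment, N m; "grip_width": opening from 0.0 (shut) to 1.0 (fully open); "grip_force": force on a finger pad.
Only numpy, scipy, OpenCV 4.12 (cv2) and the standard library are available. Lean on these libraries where they do the work, as an engineer would, in place of code of your own. Each camera call takes 0.05 s, during which the arm holds its last target. There are 200 camera calls.

## Working session

There is one attempt and no reset: what is moved stays moved. The work goes in short steps, Python scripts to look and compute and a tool call to move; the robot and the scene stay as the last step left them, time stands still between calls to the robot, and variables do not carry over. Pictures are saved under pics/ and viewed, at most 10 in all, crops included, and the job is handed in when it is done.

Besides the shell and the picture viewer there is one more tool, called after "Request:" by a JSON object that holds its "method" and its "body", one argument or row to a line. step_arm: Moves the arm, as the interface text tells. Its arguments: {"type":"object","properties":{"commands":{"type":"string"},"newtons":{"type":"number"}},"required":["commands"]}

```bash
mkdir -p pics
cat > h.py <<'E'
from rig import *
import numpy as np, cv2
from scipy.spatial.transform import Rotation as R
def ray(cam,xy):
    m=camera_model(cam); d=np.linalg.inv(m['mtx'])@[xy[0],xy[1],1]
    return np.array(m['eye']),np.array(m['rotation'])@d
def atz(cam,xy,z):
    e,d=ray(cam,xy); return e+d*(z-e[2])/d[2]
def tri(obs):
    A=np.zeros((3,3));b=np.zeros(3)
    for c,xy in obs:
        e,d=ray(c,xy);d=d/np.linalg.norm(d);P=np.eye(3)-np.outer(d,d);A+=P;b+=P@e
    return np.linalg.solve(A,b)
def save(cam,n):
    im=capture(cam);cv2.imwrite('pics/'+n+'.png',im[:,:,::-1]);return im
E
python3 - <<'E'
from h import *
np.set_printoptions(precision=1,suppress=True)
a=save('scene','s0');b=save('top','t0')
cv2.imwrite('pics/both0.png',cv2.resize(np.vstack([a,b])[:,:,::-1],(400,600)) )
for l in ['diverter','gate_left_pad','gate_right_pad','stop_left_tab','stop_right_tab','ball_1_center','left_tray','right_tray']:
    o=[]
    for c in ['scene','top']:
        r=spot_point(c,l)
        print(l,c,[(np.round(q['xy']),round(q['score'],2)) for q in r[:3]])
        if r:o.append((c,r[0]['xy']))
    if len(o)==2: print('   ',tri(o))
print(sense())
for c in ['scene','top']: print(camera_model(c)['eye'])
E
```

```text
diverter scene [(array([307., 285.]), 0.78), (array([326., 330.]), 0.41), (array([265., 210.]), 0.23)]
diverter top [(array([308., 243.]), 0.74), (array([295., 199.]), 0.68), (array([315., 285.]), 0.66)]Traceback (most recent call last):
  File "<stdin>", line 11, in <module>
  File "h.py", line 12, in tri
    e,d=ray(c,xy);d=d/np.linalg.norm(d);P=np.eye(3)-np.outer(d,d);A+=P;b+=P@e
        ~~~^^^^^^
  File "h.py", line 6, in ray
    return np.array(m['eye']),np.array(m['rotation'])@d
                              ~~~~~~~~~~~~~~~~~~~~~~~^~
ValueError: matmul: Input operand 1 has a mismatch in its core dimension 0, with gufunc signature (n?,k),(k,m?)->(n?,m?) (size 3 is different from 4)
```

View pics/s0.png

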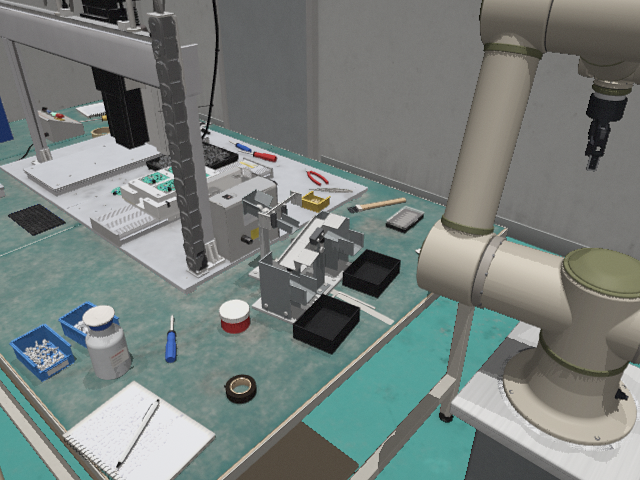

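View pics/t0.png

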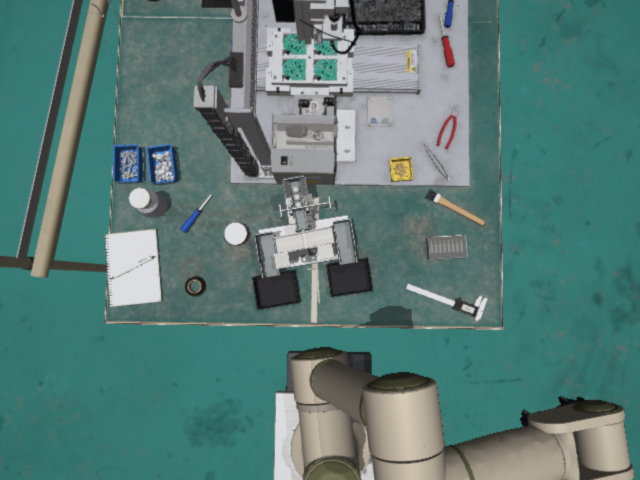

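Scene view: chute at about (305,255), trays at (327,322) and (372,272), with a gantry machine close behind it. Top view: gate near (307,243), stop near (300,205), machine box ending at about row 180. The camera rotation is a quaternion, so I'll fix the helper.

```bash
python3 - <<'E'
s=open('h.py').read()
s=s.replace("np.array(m['rotation'])@d","R.from_quat(np.roll(m['rotation'],-1)).as_matrix()@d")
open('h.py','w').write(s)
E
python3 - <<'E'
from h import *
np.set_printoptions(precision=1,suppress=True)
a=save('scene','s1');b=save('top','t1')
for l in ['diverter','gate_left_pad','gate_right_pad','stop_left_tab','stop_right_tab','ball_1_center','left_tray','right_tray']:
    o=[]
    for c in ['scene','top']:
        r=spot_point(c,l)
        print(l,c,[(np.round(q['xy']),round(q['score'],2)) for q in r[:3]])
        if r:o.append((c,r[0]['xy']))
    if len(o)==2: print('   ',tri(o))
for c in ['scene','top']: print(camera_model(c))
s=sense();print(s['time_s'],s['eef_pos'],s['ee_rot'])
A=cv2.resize(a[170:350,220:420,::-1],(500,450),interpolation=3)
B=cv2.resize(b[160:310,240:380,::-1],(420,450),interpolation=3)[:,:300+120]
cv2.imwrite('pics/z1.png',cv2.resize(np.hstack([A,B]),(800,391)))
E
```

```text
diverter scene [(array([305., 286.]), 0.66)]
diverter top [(array([309., 245.]), 0.91)]
    [580.   72.3  -3.7]
gate_left_pad scene []
gate_left_pad top [(array([278., 259.]), 0.84)]
gate_right_pad scene [(array([330., 223.]), 0.59)]
gate_right_pad top [(array([325., 254.]), 0.77), (array([278., 292.]), 0.21)]
    [543.5  24.3 164.3]
stop_left_tab scene [(array([267., 221.]), 0.91)]
stop_left_tab top [(array([279., 216.]), 0.73), (array([349., 280.]), 0.68), (array([316., 285.]), 0.38)]
    [632.4 140.4 185.7]
stop_right_tab scene [(array([297., 197.]), 0.82)]
stop_right_tab top [(array([327., 202.]), 0.49)]
    [668.2  15.7 182.9]
ball_1_center scene []
ball_1_center top [(array([298., 205.]), 0.49), (array([296., 199.]), 0.17)]
left_tray scene [(array([327., 327.]), 0.88)]
left_tray top [(array([275., 289.]), 0.9)]
    [442.7 163.6   8.7]
right_tray scene [(array([370., 281.]), 0.79)]
right_tray top [(array([349., 277.]), 0.79), (array([276., 214.]), 0.35)]
    [484.  -50.5  -9.4]
{'mtx': array([[528.9,   0. , 315.3],
       [  0. , 528.9, 234.3],
       [  0. ,   0. ,   1. ]]), 'eye': array([-110.4,  812. ,  758.5]), 'rotation': array([ 0.2, -0.3,  0.8, -0.5])}
{'mtx': array([[486.7,   0. , 324.3],
       [  0. , 486.7, 244.3],
       [  0. ,   0. ,   1. ]]), 'eye': array([ 464.5,   24. , 1417.3]), 'rotation': array([-0. ,  0.7, -0.7,  0. ])}
1.1 [ 180.4 -493.   248.3] [ 0.   1.   0.2 -0. ]
```

View pics/z1.png

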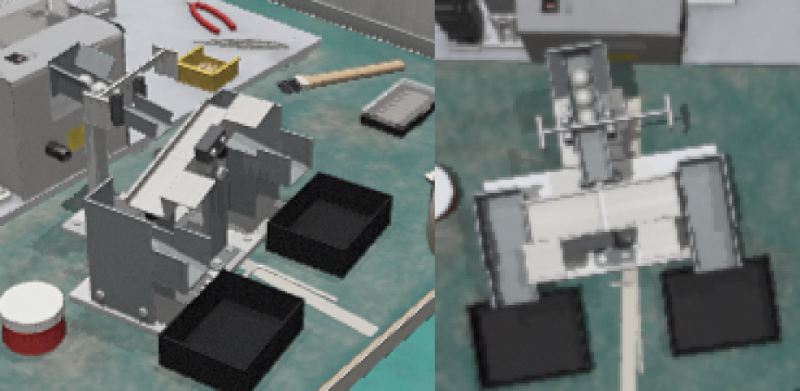

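Zoomed view: the gate's left (near) end is down and the right end is raised, and the stop is shut with balls queued behind it. So I press the right flange, and the right tray is the target. Next I fit the unit's pose with the known geometry.

```bash
cat > fit.py <<'E'
from h import *
from scipy.optimize import least_squares
def project(c,p):
    m=camera_model(c);q=R.from_quat(np.roll(m['rotation'],-1)).as_matrix().T@(p-np.array(m['eye']));u=m['mtx']@q;return u[:2]/u[2]
def W(s,p):
    c,n=np.cos(s[2]),np.sin(s[2]);return np.array([s[0]+c*p[0]-n*p[1],s[1]+n*p[0]+c*p[1],p[2]])
E
python3 - <<'E'
from fit import *
np.set_printoptions(precision=3,suppress=True)
M={'d':(0,0,0),'lp':(-43,68,140),'rp':(-43,-49,170),'lt':(78,46,178),'rt':(78,-82,178)}
O=[('scene','d',(305,286)),('top','d',(309,245)),('top','lp',(278,259)),('top','rp',(325,254)),('scene','rp',(330,223)),('scene','lt',(267,221)),('top','lt',(279,216)),('scene','rt',(297,197)),('top','rt',(327,202))]
f=lambda s:np.concatenate([project(c,W(s,M[k]))-xy for c,k,xy in O])
r=least_squares(f,[580,70,.2],loss='soft_l1',f_scale=2);print(r.x);print(f(r.x).reshape(-1,2))
for k in M:print(k,W(r.x,M[k]))
s=sense();print(R.from_quat(np.roll(s['ee_rot'],-1)).as_matrix())
print('box front edge top', [atz('top',(300,184),z) for z in (50,120,200)], 'chain base',atz('top',(250,175),0))
E
```

```text
[575.659  80.601   0.177]
[[ 1.043  1.377]
 [-3.987 -0.562]
 [ 1.969  1.512]
 [-1.041 -1.362]
 [ 3.152 -2.067]
 [-3.276  0.963]
 [ 0.848 -4.039]
 [-1.107  1.825]
 [ 2.047  2.013]]
d [575.659  80.601   0.   ]
lp [521.376 139.984 140.   ]
rp [541.942  24.805 170.   ]
lt [644.359 139.596 178.   ]
rt [666.859  13.589 178.   ]
[[ 0.939  0.344  0.   ]
 [ 0.344 -0.939 -0.   ]
 [-0.     0.    -1.   ]]
box front edge top [array([744.017,  95.971,  50.   ]), array([729.707,  92.287, 120.   ]), array([713.353,  88.077, 200.   ])] chain base [778.941 246.772   0.   ]
```

Request:
{"method": "step_arm", "body": {
  "commands": "0 51 -35.5 -2 0 0 0.17;0 51 -35.5 -2 0 0 0.17;0 51 -35.5 -2 0 0 0.17;0 51 -35.5 -2 0 0 0.17;0 51 -35.5 -2 0 0 0.17;0 51 -35.5 -2 0 0 0.17;0 51 -35.5 -2 0 0 0.17;0 51 -35.5 -2 0 0 0.17;0 51 -35.5 -2 0 0 0.17;0 51 -35.5 -2 0 0 0.17;0 51 -35.5 -2 0 0 0.17;0 51 -35.5 -2 0 0 0.17;0 51 -35.5 -2 0 0 0.17;0 51 -35.5 -2 0 0 0.17;0 51 -35.5 -2 0 0 0.17;0 51 -35.5 -2 0 0 0.17;0 51 -35.5 -2 0 0 0.17;0 51 -35.5 -2 0 0 0.17;0 51 -35.5 -2 0 0 0.17;0 51 -35.5 -2 0 0 0.17"
}}

```text
time_s: 2.77
eef_pos: [537.0, 14.6, 268.5]
ee_rot: [0.0, 0.996, 0.089, 0.0]
force: [0.3, 1.2, -0.4]
grip_width: -0.001
grip_force: 0.0
```

Run:
```python
from fit import *
np.set_printoptions(precision=2,suppress=True)
s=sense();print(s['time_s'],s['eef_pos'],R.from_quat(np.roll(s['ee_rot'],-1)).as_matrix(),s['force'],s['grip_width'])
im=save('wrist','w2')
print(camera_model('wrist')['eye'])
for l,z in [('diverter',0),('gate_left_pad',140),('gate_right_pad',170),('stop_left_tab',178),('stop_right_tab',178),('ball_1_center',180)]:
    r=spot_point('wrist',l)
    for q in r[:2]: print(l,np.round(q['xy']),round(q['score'],2),atz('wrist',q['xy'],z))
```

```text
2.7667 [537.    14.55 268.48] [[ 0.98  0.18  0.  ]
 [ 0.18 -0.98 -0.  ]
 [ 0.    0.   -1.  ]] [ 0.32  1.15 -0.39] -0.0013194891594857316
[603.94  27.41 394.63]
diverter [263. 152.] 0.75 [576.03  78.12   0.  ]
gate_right_pad [304. 236.] 0.92 [542.15  23.88 170.  ]
stop_left_tab [112.   8.] 0.91 [646.57 142.92 178.  ]
stop_left_tab [138. 221.] 0.72 [535.63 123.58 178.  ]
stop_right_tab [364.  12.] 0.62 [668.36  14.26 178.  ]
ball_1_center [629. 221.] 0.22 [ 588.42 -163.56  180.  ]
```

View pics/w2.png

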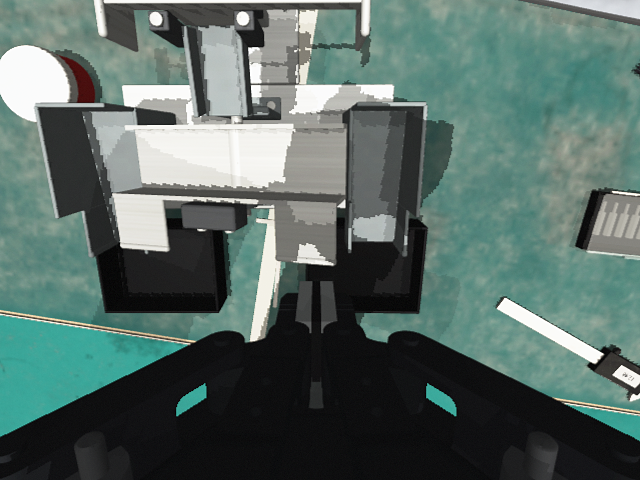

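Wrist view from above: raised right pad at (304,236), stop tabs at (112,8) and (364,12). This agrees with the fit to about 3 mm. Now I press the right pad.

Request:
{"method": "step_arm", "body": {
  "commands": "0 0.6 -0.3 3 0 0 0;0 0.6 -0.3 6 0 0 0;0 0.6 -0.3 7.2 0 0 0;0 0.6 -0.3 7.8 0 0 0;0 0.6 -0.3 8.2 0 0 0;0 0.6 -0.3 8.6 0 0 0;0 0.6 -0.3 9 0 0 0;0 0.6 -0.3 9.4 0 0 0;0 0.6 -0.3 9.8 0 0 0;0 0.6 -0.3 10.2 0 0 0;0 0.6 -0.3 10.5 0 0 0;0 0.6 -0.3 10.5 0 0 0"
}}

```text
time_s: 4.12
eef_pos: [542.4, 19.7, 162.6]
ee_rot: [-0.0, 0.996, 0.09, -0.001]
force: [-0.7, -0.7, -0.9]
grip_width: 0.001
grip_force: 0.0
```

Request:
{"method": "step_arm", "body": {
  "commands": "0 0 0 -2 0 0 0;0 0 0 -5 0 0 0;0 0 0 -8 0 0 0;0 0 0 -8 0 0 0;0 0 0 -8 0 0 0;0 0 0 -8 0 0 0"
}}

```text
time_s: 4.62
eef_pos: [542.4, 19.7, 242.6]
ee_rot: [-0.0, 0.996, 0.09, -0.001]
force: [0.2, -0.1, -1.3]
grip_width: 0.001
grip_force: 0.0
```

Run:
```python
from fit import *
np.set_printoptions(precision=2,suppress=True)
s=sense();print(s['time_s'],s['eef_pos'],s['force'])
im=save('wrist','w3')
S=[575.7,80.6,.177]
for l,z in [('gate_left_pad',170),('gate_right_pad',140),('stop_left_tab',178),('stop_right_tab',178)]:
    r=spot_point('wrist',l)
    for q in r[:2]: print(l,np.round(q['xy']),round(q['score'],2),atz('wrist',q['xy'],z))
for p in [(-43,49,170),(-43,-68,140),(74,-115,0),(74,-60,0),(74,-46,0)]: print(p,W(S,p))
```

```text
4.6167 [542.41  19.7  242.58] [ 0.24 -0.14 -1.31]
gate_left_pad [139. 255.] 0.94 [526.12 118.65 170.  ]
gate_right_pad [338. 239.] 0.9 [547.53   6.55 140.  ]
gate_right_pad [261. 159.] 0.35 [588.32  62.16 140.  ]
stop_left_tab [93.  6.] 0.84 [645.98 141.84 178.  ]
stop_left_tab [339. 242.] 0.75 [556.35  10.41 178.  ]
stop_right_tab [384.  10.] 0.61 [668.34  11.61 178.  ]
(-43, 49, 170) [524.74 121.26 170.  ]
(-43, -68, 140) [545.35   6.09 140.  ]
(74, -115, 0) [668.79 -19.57   0.  ]
(74, -60, 0) [659.11  34.57   0.  ]
(74, -46, 0) [656.64  48.35   0.  ]
```

View pics/w3.png

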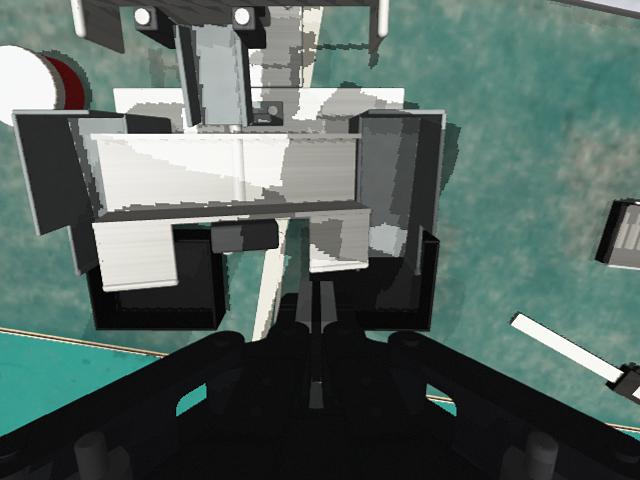

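Gate rocked over: left pad raised at (139,255), right pad down at (338,239). Now to the outside of the right stop tab.

Request:
{"method": "step_arm", "body": {
  "commands": "0 3 4 0 0 0 0;0 6 6.2 0 0 0 0;0 9 6.2 0 0 0 0;0 11.7 6.2 0 0 0 0;0 11.7 6.2 0 0 0 0;0 11.7 6.2 2 0 0 0;0 11.7 6.2 4 0 0 0;0 11.7 6.2 5.5 0 0 0;0 11.7 6.2 5.5 0 0 0"
}}

```text
time_s: 5.62
eef_pos: [667.3, -20.0, 184.4]
ee_rot: [-0.001, 0.996, 0.09, -0.003]
force: [-0.4, -0.3, 0.2]
grip_width: -0.0
grip_force: 0.0
```

Run:
```python
from fit import *
s=sense();print(s['time_s'],s['eef_pos'],s['force'])
im=save('wrist','w4')
S=[575.7,80.6,.177]
print('unit frame tcp', R.from_euler('z',-S[2]).apply(np.array(s['eef_pos'])-[S[0],S[1],0]))
```

```text
5.6167 [667.30676674 -20.03973454 184.40889617] [-0.38895657 -0.32825092  0.21062972]
unit frame tcp [  72.45516818 -115.19724165  184.40889617]
```

View pics/w4.png

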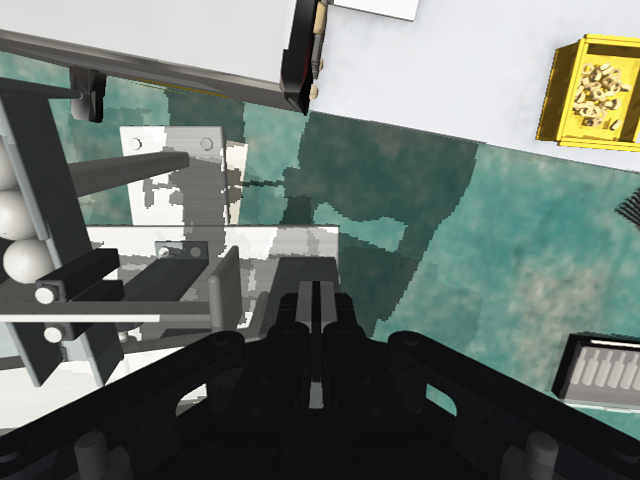

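Finger (tip at about (317,290)) is level with the right tab at (225,290) and well outside it. I push it left.

Request:
{"method": "step_arm", "body": {
  "commands": "0 0 -1 0 0 0 0;0 0 -2 0 0 0 0;0 0 -2.6 0 0 0 0;0 0 -3.2 0 0 0 0;0 0 -3.8 0 0 0 0;0 0 -4.4 0 0 0 0;0 0 -4.9 0 0 0 0;0 0 -5.3 0 0 0 0;0 0 -5.5 0 0 0 0;0 0 -5.5 0 0 0 0"
}}

```text
time_s: 6.5
eef_pos: [659.3, 32.9, 188.4]
ee_rot: [0.001, 0.996, 0.09, 0.0]
force: [0.6, -5.2, 2.5]
grip_width: -0.001
grip_force: 2.9
```

Run:
```python
from fit import *
s=sense();print(s['time_s'],s['eef_pos'],s['force'])
im=save('wrist','w5')
S=[575.7,80.6,.177]
print('unit frame tcp', R.from_euler('z',-S[2]).apply(np.array(s['eef_pos'])-[S[0],S[1],0]))
for l,z in [('stop_left_tab',178),('stop_right_tab',178)]:
    for q in spot_point('wrist',l)[:2]: 
        p=atz('wrist',q['xy'],z);print(l,np.round(q['xy']),round(q['score'],2),R.from_euler('z',-S[2]).apply(p-[S[0],S[1],0]))
```

```text
6.5 [659.25247059  32.93318549 188.43314023] [ 0.61973716 -5.15174221  2.45526402]
unit frame tcp [ 73.85403512 -61.63377355 188.43314023]
stop_right_tab [283. 300.] 0.71 [ 77.62497314 -47.84599483 178.        ]
```

View pics/w5.png

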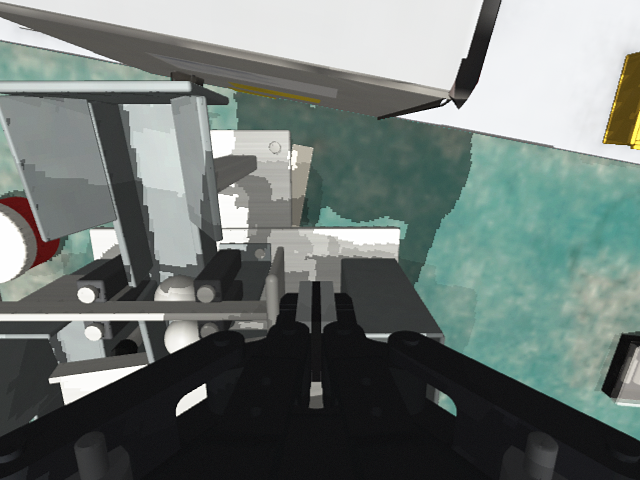

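Balls are leaving (at (175,290) and (180,335)), and the stop is about 34 mm open. I add the last few millimetres gently.

Request:
{"method": "step_arm", "body": {
  "commands": "0 0 -0.1 0 0 0 0;0 0 -0.2 0 0 0 0;0 0 -0.3 0 0 0 0;0 0 -0.3 0 0 0 0;0 0 -0.3 0 0 0 0;0 0 -0.3 0 0 0 0;0 0 -0.3 0 0 0 0;0 0 -0.3 0 0 0 0;0 0 -0.3 0 0 0 0;0 0 -0.3 0 0 0 0;0 0 -0.3 0 0 0 0;0 0 -0.3 0 0 0 0"
}}

```text
time_s: 7.65
eef_pos: [659.2, 33.2, 188.6]
ee_rot: [0.003, 0.996, 0.089, 0.001]
force: [2.0, -15.2, 1.0]
grip_width: 0.003
grip_force: 8.3
```

Request:
{"method": "step_arm", "body": {
  "commands": "0 0 1 0 0 0 0;0 0 2 0 0 0 0;0 0 3 -1 0 0 0;0 0 3 -4 0 0 0;0 0 3 -7 0 0 0;0 0 3 -7 0 0 0;0 0 0 -7 0 0 0;0 0 -4 -7 0 0 0;0 0 -8 -7 0 0 0;0 0 -12 -7 0 0 0;0 0 -15.5 -7 0 0 0;0 0 -18 -7 0 0 0;0 0 -18 -7 0 0 0;0 0 -18 -7 0 0 0"
}}

```text
time_s: 8.82
eef_pos: [626.0, 214.7, 258.7]
ee_rot: [-0.0, 0.996, 0.091, 0.0]
force: [0.3, 0.8, -0.1]
grip_width: 0.002
grip_force: 0.0
```

Run:
```python
from fit import *
s=sense();print(s['time_s'],s['eef_pos'],s['force'])
S=[575.7,80.6,.177]
U=lambda p:R.from_euler('z',-S[2]).apply(np.array(p)-[S[0],S[1],0]).round(1)
print('unit tcp', U(s['eef_pos']))
a=save('wrist','w6');b=save('top','t6');c=save('scene','s6')
for cam in ['wrist','top','scene']:
  for l,z in [('stop_left_tab',178),('stop_right_tab',178),('gate_right_pad',140),('ball_1_center',15)]:
    for q in spot_point(cam,l)[:3]: print(cam,l,np.round(q['xy']),round(q['score'],2),U(atz(cam,q['xy'],z)))
A=cv2.resize(c[170:350,220:420,::-1],(400,360),interpolation=3)
B=cv2.resize(b[160:310,240:380,::-1],(400,360),interpolation=3)
cv2.imwrite('pics/z6.png',np.hstack([A,B]))
```

```text
8.8167 [625.97061931 214.71605121 258.70716327] [ 0.32762315  0.7837261  -0.14387637]
unit tcp [ 73.1 123.2 258.7]
wrist stop_right_tab [612. 247.] 0.83 [ 78.2 -50.7 178. ]
wrist gate_right_pad [565. 383.] 0.73 [-43. -70. 140.]
top stop_left_tab [266. 216.] 0.41 [ 73.6  83.9 178. ]
top stop_right_tab [315. 203.] 0.69 [ 86.4 -46.3 178. ]
top gate_right_pad [330. 253.] 0.66 [-45.2 -66.1 140. ]
top ball_1_center [352. 270.] 0.56 [ -94.8 -122.1   15. ]
top ball_1_center [352. 289.] 0.51 [-151.1 -114.3   15. ]
scene stop_left_tab [253. 229.] 0.84 [ 78.3  83.4 178. ]
scene stop_left_tab [304. 281.] 0.62 [-115.5  182.5  178. ]
scene stop_right_tab [286. 206.] 0.66 [ 77.7 -41.4 178. ]
scene gate_right_pad [336. 227.] 0.56 [-38.4 -72.8 140. ]
scene gate_right_pad [241. 390.] 0.53 [-154.8  422.6  140. ]
scene ball_1_center [233. 322.] 0.6 [ 56.2 199.4  15. ]
```

View pics/z6.png

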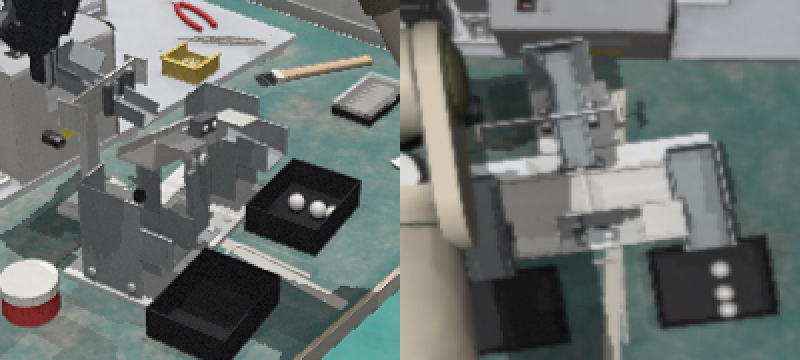

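All three balls lie in the right tray (top crop (720,270), (725,293), (727,310)). Stop is fully open. Now lower outside the left tab and push it shut.

Request:
{"method": "step_arm", "body": {
  "commands": "0 0 0 3 0 0 0;0 0 0 5.5 0 0 0;0 0 0 7 0 0 0;0 0 0 7 0 0 0;0 0 1.2 7 0 0 0;0 0 2.2 7 0 0 0;0 0 2.8 7 0 0 0;0 0 3.4 7 0 0 0;0 0 4 7 0 0 0;0 0 4.6 7 0 0 0;0 0 5.2 7 0 0 0;0 0 5.7 7 0 0 0;0 0 6 7 0 0 0;0 0 6.2 7 0 0 0;0 0 6.2 7 0 0 0;0 0 6.2 7 0 0 0"
}}

```text
time_s: 10.9
eef_pos: [637.2, 152.8, 188.1]
ee_rot: [0.0, 0.996, 0.09, -0.0]
force: [0.2, -0.2, 0.7]
grip_width: 0.001
grip_force: 0.0
```

Request:
{"method": "step_arm", "body": {
  "commands": "0 0 0.1 0 0 0 0;0 0 0.2 0 0 0 0;0 0 0.3 0 0 0 0;0 0 0.4 0 0 0 0;0 0 0.4 0 0 0 0;0 0 0.4 0 0 0 0"
}}

```text
time_s: 11.4
eef_pos: [637.5, 151.1, 188.2]
ee_rot: [-0.002, 0.996, 0.091, -0.0]
force: [-0.8, 10.8, -0.3]
grip_width: 0.001
grip_force: 5.2
```

10.8 N of reaction while the arm stalls, so the stop is against its end. Retract and check.

Request:
{"method": "step_arm", "body": {
  "commands": "0 0 -1 0 0 0 0;0 0 -2 0 0 0 0;0 0 -3 0 0 0 0;0 0 -3 -3 0 0 0;0 0 -3 -6 0 0 0;0 -3 -3 -9 0 0 0;0 -7 -5 -9 0 0 0;0 -11 -8 -9 0 0 0;0 -15 -11 -9 0 0 0;0 -19 -14 -9 0 0 0;0 -20 -16 -9 0 0 0;0 -20 -16 -9 0 0 0"
}}

```text
time_s: 12.4
eef_pos: [408.2, 273.2, 279.2]
ee_rot: [-0.0, 0.996, 0.092, 0.0]
force: [-0.8, 0.4, 0.9]
grip_width: 0.002
grip_force: 0.0
```

Run:
```python
from fit import *
s=sense();print(s['time_s'],s['eef_pos'],s['force'])
S=[575.7,80.6,.177]
U=lambda p:R.from_euler('z',-S[2]).apply(np.array(p)-[S[0],S[1],0]).round(1)
b=save('top','t7');c=save('scene','s7')
for cam in ['top','scene']:
  for l,z in [('stop_left_tab',178),('stop_right_tab',178),('gate_right_pad',140),('left_tray',0),('right_tray',0)]:
    for q in spot_point(cam,l)[:2]: print(cam,l,np.round(q['xy']),round(q['score'],2),U(atz(cam,q['xy'],z)))
A=cv2.resize(c[170:350,220:420,::-1],(400,360),interpolation=3)
B=cv2.resize(b[160:310,240:380,::-1],(400,360),interpolation=3)
cv2.imwrite('pics/z7.png',np.hstack([A,B]))
```

```text
12.4 [408.18222646 273.16527081 279.15043834] [-0.76562536  0.36551168  0.86156181]
top stop_left_tab [281. 213.] 0.59 [ 74.7  44.  178. ]
top stop_right_tab [330. 201.] 0.52 [ 84.8 -85.4 178. ]
top gate_right_pad [330. 255.] 0.91 [-49.2 -64.6 140. ]
top left_tray [278. 291.] 0.79 [-119.8   99.7    0. ]
top right_tray [349. 278.] 0.61 [-116.1 -110.8    0. ]
scene stop_left_tab [265. 220.] 0.48 [ 81.5  35.4 178. ]
scene gate_right_pad [336. 233.] 0.66 [-48.9 -51.2 140. ]
scene gate_right_pad [306. 286.] 0.62 [-98.8 151.3 140. ]
scene left_tray [327. 331.] 0.66 [-120.2  104.5    0. ]
scene right_tray [233. 327.] 0.69 [ 59.8 198.7   0. ]
scene right_tray [368. 281.] 0.59 [-112.7  -99.6    0. ]
```

View pics/z7.png

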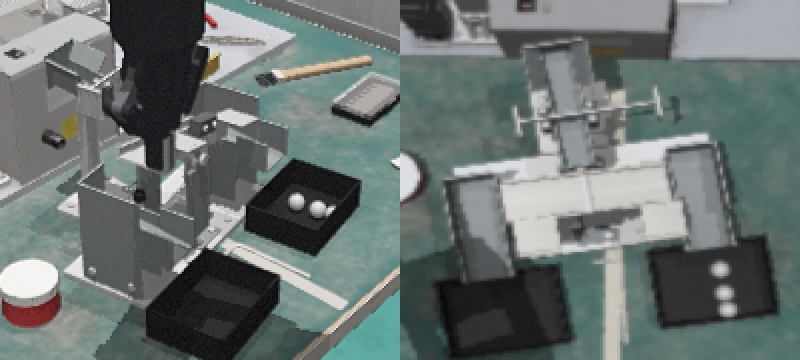

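Stop is shut again (tabs at +44 and -85 mm, as at the start), the gate is right-down, three balls are in the right tray, and the arm is clear. Handing in.

```bash
python3 -c "
from rig import *
print(finish_job())"
```

```text
the job is handed in; nothing more can be done
None
```

The job is handed in at about 12.5 s: the gate rocked over to the right, all three balls ran into the right tray, the stop was pushed fully shut again, and the last pictures showed nothing else disturbed.

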